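# Run the work slide up to the buffing wheel

## Task

Press the release button on the work slide's carriage down with a fingertip and keep it held down while you push the carriage along its rods all the way to the end stop at the buffing wheel; then let the button come up so the carriage is locked there, and draw back. Do not lift or unseat the door handle that rides on the carriage, and leave the other things on the bench where they lie.

Things in the scene. Friction and masses are not known exactly. Their poses are not given: they have to be found in the camera images.
- slide: the fixed work slide with its bench buffer: a grey base plate 460 x 140 x 8 mm carrying two 16 mm steel rods and two aluminium end blocks 62 mm high, with a 200 mm cotton buffing wheel (axle 200 mm above the bench), dust hood and green motor beyond its far end. Origin on the bench under the middle of the rods; x runs along the rods towards the wheel, z up. The slide's place and heading on the bench differ from run to run
- carriage: the sliding carriage: an aluminium plate 170 (along x) x 100 x 12 mm on four bearings. Origin at the centre of the plate's underside, 45 mm above the bench; x along the slide towards the wheel, z up. Along its x it carries: the release button at -55 mm, a steel fixture block from -27 to +30 mm (50 mm wide, top 45 mm above the origin) with the handle's spigot at 0, and a black lever rest at +72 mm. It moves only along x; freed, it needs about 1 to 2 N to slide
- button_top (a point): centre of the top of the round black release button (28 mm diameter, 77 mm above the bench when up), on the plate's centre line; moves with it. The upright rear face of the fixture block, 50 mm wide and 90 mm above the bench at its top, stands 28 mm ahead of this point, towards the wheel: a fingertip on the button can drag the carriage by the button or push on this face
- lock_button (a joint): travel of the release button in m: 0 fully up, 0.007 fully down. Up, a tooth on its stem sits in a rack under the carriage (12 mm pitch all along the slide, 2 mm of play either way) and locks it; from 0.003 down the carriage is free, and wherever the button is let go the tooth springs back into the next gap. It starts to move at 2.5 N, frees the carriage at 4.3 N and is fully down at 6.7 N. A rack gap lies exactly where the carriage rests against the end stop
- carriage_nose (a point): centre of the carriage plate's front edge (wheel end), 51 mm above the bench; x along the slide towards the wheel. It meets the end stop
- end_stop (a point): face of the steel end stop, a 16 mm round pad 10 mm long on the end block at the wheel, 51 mm above the bench; x along the slide towards the wheel. At the start the carriage's nose stands 96, 144 or 192 mm short of it
- work_handle: the rough-cast door lever handle that rides on the carriage: its hollow 20 mm neck sits loosely over the spigot (16 mm deep) and its lever, 20 mm wide, points towards the wheel and lies in the rest, reaching from 10 mm behind to 120 mm ahead of the neck, its top 126 mm above the bench. Origin at the underside of the neck, on its axis, 90 mm above the bench, straight above the carriage's origin
- handle_a: a rough-cast door lever handle lying loose on the bench on the slide's robot-side, 130 mm long, about 20 mm high. Origin at the centre of its underside
- handle_b: a second identical loose handle, lying beyond the slide. Origin at the centre of its underside
- wax_bar: a bar of polishing compound, 160 x 46 x 40 mm, lying along the slide on its robot-side. Origin at the centre of its underside
- wax_stub: a worn block of polishing compound, 70 x 46 x 40 mm, beyond the slide. Origin at the centre of its underside
- wheel_rake: a wheel rake (wooden handle, toothed steel head), 180 mm long, 27 mm high, lying across the slide's loading end. Origin at the centre of its underside
- wrench: an open wrench, 170 mm long, lying flat beyond the slide. Origin at the centre of its underside
- tin: an upright steel tin, 68 mm diameter, 90 mm high. Origin at the centre of its underside
- paste_jar: an upright white jar, 60 mm diameter, 70 mm high. Origin at the centre of its underside
Mind the look-alikes: they are no part of the job. Leave any pink or purple look-alike of the work_handle alone.

How it is judged (in metres and radians):
On the way, in this order (a step that is already met when the one before it is completed fails the run):
1. the release button is held down with the carriage still short of its end stop (value of joint lock_button above 0.0032 m and x of carriage_nose in the frame of end_stop below -0.05 m), for 0.1 s.
2. the carriage is run up to its end stop with the button still held down (value of joint lock_button above 0.002 m and x of carriage_nose in the frame of end_stop above -0.004 m), for 0.05 s.
At the end, for the whole second after the job is handed in: The carriage rests within 3 mm of its end stop, the button is up (less than 1 mm down) so that it is locked, and the door handle still sits on its spigot, within 6 mm sideways and 5 mm in height, level to within 0.12 rad and at rest (x of carriage_nose in the frame of end_stop above -0.003 m and value of joint lock_button below 0.001 m and linear speed of carriage below 0.01 m/s and horizontal distance between work_handle and carriage below 0.006 m and z of work_handle in the frame of carriage below 0.05 m and angle between work_handle's own z axis and vertical below 0.12 rad and linear speed of work_handle below 0.02 m/s); the robot touches nothing.
It fails at once if the fingertip comes off, or the button is let up (less than 2 mm down), with the carriage on the way, more than 10 mm from its start and more than 8 mm short of the stop ((value of joint lock_button below 0.002 m or contact force between the fingers and carriage below 0.2 N) and distance of carriage from where it was at the start of the episode above 0.01 m and x of carriage_nose in the frame of end_stop below -0.008 m).
It fails at once if the door handle on the carriage is lifted or unseated (over 8 mm up or sideways) (z of work_handle in the frame of carriage above 0.053 m or horizontal distance between work_handle and carriage above 0.008 m).
It fails at once if another thing on the bench is shifted by more than 20 mm (distance of any of handle_a, handle_b, wax_bar, wax_stub, wheel_rake, wrench, tin, paste_jar from where it was at the start of the episode above 0.02 m).
It also fails if it takes over 35 s, if anything falls off the work surface, if the arm or the gripper's body presses on something with over 40 N, if the wrist force passes 120 N, or if a joint passes its speed limit or range.

## Robot

A 7-joint arm with a two-finger parallel gripper is mounted at the origin on the work surface. World frame = base frame: x ahead of the robot, y to its left, z up, the work surface at z = 0. Lengths are in m, angles in degrees, forces in N, time in s.
With the tool pointing down it reaches from about 0.4 to 0.85 m from the base axis. Payload 4.5 kg.
Tool frame: the origin (TCP) lies on the centre line of the jaws, within the pads' length; the fingertips stand env.tcp_to_tips ahead of it and the grasp point (between the pads) lies 8 mm behind it (env.tcp_to_tips is the distance from the TCP to the fingertips, in m); z points along the fingers, y is the line along which they close (so a half turn about z gives the same grasp; the last joint's range is limited). The gripper opens to 85 mm and grips with 20 to 120 N. Pads are 22 mm wide; open, the fingers measure 114 mm over their backs; the gripper's body (76 mm by 85 mm) begins 54 mm behind the grasp point. The pads swing forward as they close: fully open they stand 13 mm farther back than shut.
Start: joints at [-62.636, 39.483, -11.15, 89.685, 9.013, 51.709, -12.324], TCP at [0.268, 0.564, 0.242] pointing down, gripper open.
Joint ranges: [-172.22, 172.22], [-26.19, 119.32], [-84.43, 86.54], [7.71, 146.69], [-57.33, 237.33], [2.42, 119.75], [-152.13, 152.13]. Speed limits (degrees/s): [147.25, 147.25, 180, 180, 180, 180, 180].

## Interface

Orientations are given as a 3x3 rotation matrix whose columns are the frame's x, y, z axes.
In Python, from plant import env, imaging gives the robot as it stands.
- The arm moves only by the shell command python3 -m creep 'ROWS' [FORCE]. ROWS is JSON, a list of rows, each a list of 5 numbers: the closure in counts, from 0 (fully open) to 255 (shut), then the shift along the world's x, y, z in mm, then the turn about the world's z in degrees. A call has 1 to 12 rows; each row shifts and turns the commanded pose from where the row before left it; what a row does not reach is not made up. A row lasts 1/12 s, in which the tool goes at most 41.7 mm and 7.16 degrees, less where a joint would pass 70% of its speed; a pose out of reach is approached as far as the arm can. A call with a gripper value outside its range is refused whole. The fingers move at their own pace and stop on an object; FORCE is the grip in N (left out, the last holds). Time passes only in rows, so rows that do not move let the fingers close. It gives the time, the measured TCP pose, the force, the opening and the grip force at its end, in the units of the state.
- env.get_state(): the state, without advancing time (a new reading comes with each control period).
- imaging.read_camera(name): name is "side" or "top"; returns the picture (480x640x3 uint8, blue, green, red); there is no depth.
- imaging.camera_model(name): a dict with "fx", "fy", "cx", "cy" (pixels), "R" (3x3) and "t" (3): a world point X has camera coordinates R X + t. Camera axes: x right, y down, z forward; pixel columns grow to the right and rows downward; lengths in m; the calibration is good to about 2 mm. A picture is of the moment at which its call begins. camera_model takes no time and is no camera call.
- env.close_job(): hands the job in; it is judged then, once.
The state is a dict: "time": time; "joint_positions": joint angles; "joint_velocities": joint speeds; "joint_efforts": joint torques, N m; "ee_pos": TCP position; "orientation": TCP orientation; "ft_force": force on the tool from outside, world axes, zero at the start; "moment": the same for the moment, N m; "gripper_width": finger opening in m; "grip_force": force on a finger pad.
Only numpy, scipy, OpenCV 4.12 (cv2) and the standard library are available. Lean on these libraries where they do the work, as an engineer would, in place of code of your own. Each camera call takes 0.05 s, during which the arm holds its last target. There are 200 camera calls.

## Working session

There is one attempt and no reset: what is moved stays moved. The work goes in short steps, Python scripts to look and compute and a shell command to move; the robot and the scene stay as the last step left them, time stands still between calls to the robot, and variables do not carry over. Pictures are saved under pics/ and viewed, at most 10 in all, crops included, and the job is handed in when it is done.

```bash
mkdir -p pics; ls; python3 - <<'E'
from plant import env, imaging
import cv2,numpy as np
for n in("top","side"):
    cv2.imwrite(f"pics/{n}0.png",imaging.read_camera(n)); m=imaging.camera_model(n); print(n,{k:np.round(v,3).tolist() for k,v in m.items()})
s=env.get_state(); print(s["time"],s["ee_pos"],s["orientation"],env.tcp_to_tips,s["gripper_width"],s["ft_force"])
E
```

```text
pics
top {'fx': 594.425, 'fy': 594.425, 'cx': 316.573, 'cy': 238.412, 'R': [[-0.03, -1.0, 0.006], [-0.972, 0.028, -0.233], [0.233, -0.012, -0.972]], 't': [0.104, 0.536, 1.178]}
side {'fx': 460.186, 'fy': 460.186, 'cx': 323.447, 'cy': 237.59, 'R': [[0.877, -0.48, 0.016], [-0.327, -0.622, -0.711], [0.351, 0.619, -0.703]], 't': [-0.417, 0.298, 0.907]}
0.1 [0.26816617 0.56390634 0.24154615] [[-9.03152694e-01  4.29319061e-01 -5.95426037e-04]
 [ 4.29319452e-01  9.03151336e-01 -1.57218331e-03]
 [-1.37208443e-04 -1.67554958e-03 -9.99998587e-01]] 0.011 0.08537734837863208 [0.72357625 0.94538573 0.01798382]
```

View pics/top0.png

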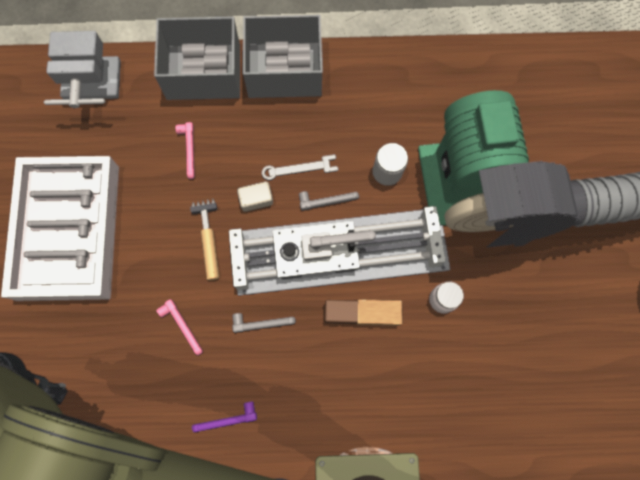

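View pics/side0.png

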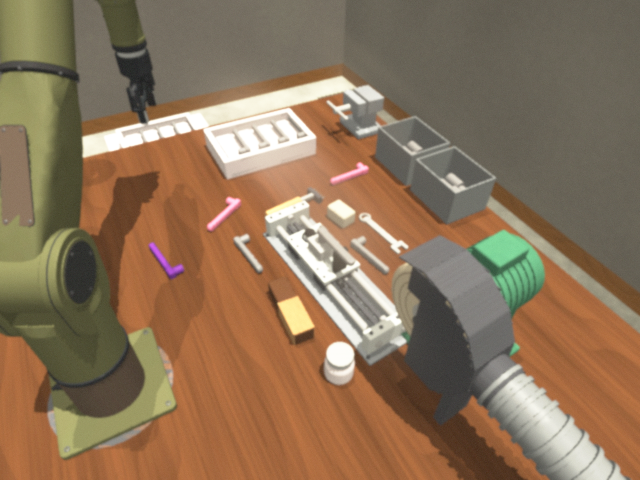

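The top view shows the slide from (230,262) to (445,240), with the black button at about (289,251). The grey handle on the carriage runs from about (305,243) to (370,238), and the wheel is to the right. The pink and purple look-alikes at (190,150), (180,328) and (225,420) lie loose on the bench, so the grey handle on the carriage is the work_handle. I'll confirm that in a crop and measure.

```bash
cat > h.py <<'E'
from plant import env, imaging
import cv2,numpy as np
def ray(n,uv,z):
    m=imaging.camera_model(n);R=np.array(m["R"]);t=np.array(m["t"]).ravel()
    d=R.T@np.array([(uv[0]-m["cx"])/m["fx"],(uv[1]-m["cy"])/m["fy"],1]);c=-R.T@t
    return c+d*(z-c[2])/d[2]
def proj(n,X):
    m=imaging.camera_model(n);p=np.array(m["R"])@X+np.array(m["t"]).ravel()
    return np.array([m["fx"]*p[0]/p[2]+m["cx"],m["fy"]*p[1]/p[2]+m["cy"]])
E
python3 - <<'E'
from h import *
im=cv2.imread("pics/top0.png")
g=im.max(2); roi=np.zeros_like(g);roi[236:266,276:302]=1
m=((g<60)&(roi>0)).astype(np.uint8)
n,l,s,c=cv2.connectedComponentsWithStats(m); i=1+s[1:,4].argmax(); print(s[i],c[i]); print("button",ray("top",c[i],.077))
cv2.imwrite("pics/c1.png",cv2.resize(im[200:300,220:460],None,fx=3.3,fy=3.3,interpolation=cv2.INTER_CUBIC))
E
```

```text
Traceback (most recent call last):
ValueError: attempt to get argmax of an empty sequence
```

```bash
python3 - <<'E'
from h import *
im=cv2.imread("pics/top0.png")
g=im.max(2); print(g[238:266:3,276:304:3])
cv2.imwrite("pics/c1.png",cv2.resize(im[200:300,220:460],None,fx=3.3,fy=3.3,interpolation=cv2.INTER_CUBIC))
E
```

```text
[[244 244 245 244 244 244 244 244 242 233]
 [244 244 244 240 224 223 242 244 223 229]
 [244 244 215 100  72  74 119 233 213 223]
 [243 240 108  66  70  70  73 128 217 216]
 [242 201 140  69  68  69  80 156 222 199]
 [235 217 125  73  67  67  93 160 224 182]
 [233 240 124 134  92  94 140 154 237 177]
 [224 244 234 124 115 112 143 239 244 166]
 [187 244 244 243 237 237 243 244 244 184]
 [182 244 244 244 244 245 244 244 244 244]]
```

View pics/c1.png

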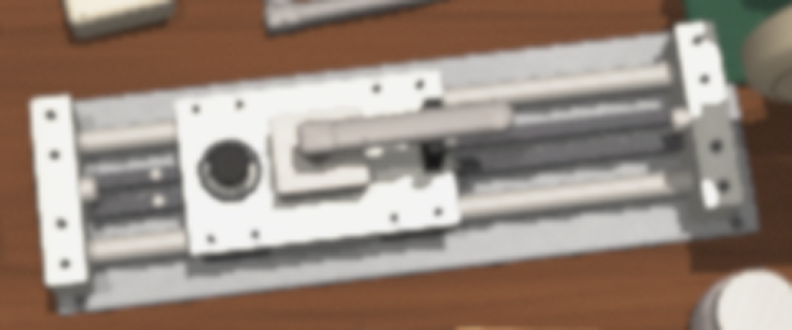

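The crop confirms that the grey handle sits on the carriage. The button top is at crop (230,163), the plate corners at (177,100), (441,72), (459,223) and (190,253), and the stop pad at about (676,118).

```bash
python3 - <<'E'
from h import *
im=cv2.imread("pics/top0.png"); g=im.max(2)
m=np.zeros_like(g); m[236:266,276:302]=(g[236:266,276:302]<85)
n,l,s,c=cv2.connectedComponentsWithStats(m); i=1+s[1:,4].argmax(); print(s[i],c[i]); b=ray("top",c[i],.077);print("button",b)
cr=lambda u,v:(220+u/3.3-.35,200+v/3.3-.35)
P=[ray("top",cr(*p),.057) for p in [(177,100),(441,72),(459,223),(190,253)]]
print(np.round(P,4)); print([np.linalg.norm(P[k]-P[(k+1)%4]) for k in range(4)])
ax=(P[1]+P[2]-P[0]-P[3])[:2]; ax/=np.linalg.norm(ax); print("ax plate",ax)
E=[ray("top",cr(*p),.062) for p in [(32,98),(46,290),(70,96),(88,285),(677,27),(704,207),(712,22),(741,203)]]
print(np.round(E,4)); a2=(sum(E[4:])-sum(E[:4]))[:2];a2/=np.linalg.norm(a2);print("ax blocks",a2)
cen=np.mean(P,0);print("centre",cen,"button offs",(b-cen)[:2]@ax,(b-cen)[:2]@[-ax[1],ax[0]])
nose=(P[1]+P[2])/2; st=ray("top",cr(676,118),.051); print("gap",(st-nose)[:2]@ax, st)
be=cen[:2]-.055*ax; print("button est",be)
for k in(96,144,192):print(k,be+ax*k/1000,np.linalg.norm(be+ax*k/1000))
sd=cv2.imread("pics/side0.png")
print("side px",proj("side",b))
u,v=proj("side",b).astype(int);cv2.imwrite("pics/s1.png",cv2.resize(sd[v-50:v+60,u-60:u+80],None,fx=5,fy=5,interpolation=cv2.INTER_CUBIC)); print(u,v)
E
```

```text
[283 244  13  12 119] [289.00840336 249.31092437]
button [0.51412493 0.14527105 0.077     ]
[[0.5612 0.1782 0.057 ]
 [0.5749 0.009  0.057 ]
 [0.4763 0.0021 0.057 ]
 [0.4621 0.1714 0.057 ]]
[np.float64(0.16977856137097141), np.float64(0.0988145043691764), np.float64(0.16993402002393668), np.float64(0.09932955393131847)]
ax plate [ 0.08201296 -0.99663126]
[[ 0.5639  0.27    0.062 ]
 [ 0.4406  0.2608  0.062 ]
 [ 0.5645  0.2458  0.062 ]
 [ 0.443   0.2347  0.062 ]
 [ 0.5991 -0.1434  0.062 ]
 [ 0.4811 -0.1519  0.062 ]
 [ 0.6018 -0.1662  0.062 ]
 [ 0.483  -0.1753  0.062 ]]
ax blocks [ 0.09250254 -0.99571245]
centre [0.51863741 0.09018767 0.057     ] button offs -0.055267900193116344 2.0271274987482813e-05
gap 0.14699718925137265 [ 0.54171235 -0.14062266  0.051     ]
button est [0.5141267  0.14500239]
96 [0.52199994 0.04932579] 0.524325253344943
144 [0.52593656 0.00148749] 0.5259386662049736
192 [ 0.52987318 -0.04635081] 0.5318965970221041
side px [309.27271667 231.21381775]
309 231
```

View pics/s1.png

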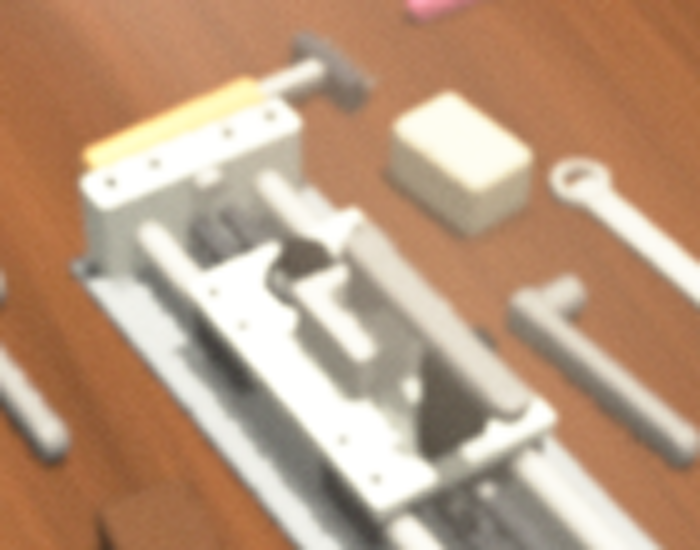

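The button is at (0.514, 0.145). The slide axis is about (0.085, -0.996) and the gap is 144 mm, which matches one of the allowed values. I'll shut the fingers and move above the button.

```bash
python3 -m creep '[[255,20,-35,0,2.5],[255,20,-35,0,2.5],[255,20,-35,0,2.5],[255,20,-35,0,2.5],[255,20,-35,0,2.5],[255,20,-35,0,2.5],[255,20,-35,0,2.5],[255,20,-35,0,2.5],[255,20,-35,0,2.5],[255,20,-35,0,2.5],[255,20,-35,0,2.5],[255,20,-35,0,2.5]]' 60; python3 -m creep '[[255,7,-7,-40,0],[255,0,0,-40,0],[255,0,0,-20,0],[255,0,0,0,0],[255,0,0,0,0],[255,0,0,0,0]]'
```

```text
time: 1.1
ee_pos: [0.5088, 0.1424, 0.2421]
orientation: [[-0.997, -0.082, -0.001], [-0.082, 0.997, -0.0], [0.001, -0.0, -1.0]]
ft_force: [1.3, -0.1, 1.3]
gripper_width: -0.0001
grip_force: 0.0
time: 1.6
ee_pos: [0.516, 0.1383, 0.1435]
orientation: [[-0.997, -0.08, 0.002], [-0.08, 0.997, 0.001], [-0.002, 0.001, -1.0]]
ft_force: [-0.2, 0.1, 0.1]
gripper_width: -0.0003
grip_force: 0.0
```

```bash
python3 - <<'E'
from h import *
s=env.get_state();p=s["ee_pos"];print(p)
tip=np.array([p[0],p[1],p[2]-env.tcp_to_tips])
o=[]
for n in("top","side"):
    im=imaging.read_camera(n);u,v=proj(n,tip);bu,bv=proj(n,np.array([.5141,.1451,.077]));print(n,u,v,bu,bv)
    x,y=int(u)-40,int(v)-35; c=cv2.resize(im[y:y+90,x:x+80],None,fx=5,fy=5,interpolation=cv2.INTER_CUBIC)
    for q in((u,v),(bu,bv)):cv2.circle(c,(int((q[0]-x)*5),int((q[1]-y)*5)),4,(0,0,255),-1)
    o.append(c)
cv2.imwrite("pics/a1.png",np.hstack(o))
E
```

```text
[0.51604572 0.13830227 0.14346695]
top 291.4197065914742 242.18523717142492 289.0918939003055 249.3204266309227
side 311.2350461131738 215.74607227791523 309.295933100053 231.26010883746525
```

View pics/a1.png

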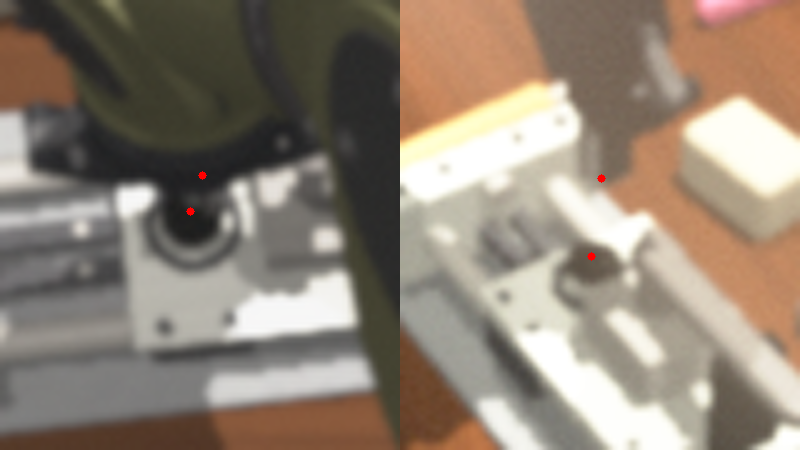

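The tip is where expected: side crop (600,178), with the button below at (591,256). Next I descend and press.

```bash
python3 -m creep '[[255,-1,0,-20,0],[255,0,0,-20,0],[255,0,0,-10,0],[255,0,0,0,0],[255,0,0,0,0],[255,0,0,0,0]]'; python3 -m creep '[[255,0,0,-3,0],[255,0,0,-2,0],[255,0,0,-2,0],[255,0,0,0,0],[255,0,0,0,0]]'
```

```text
time: 2.2
ee_pos: [0.5151, 0.1379, 0.0934]
orientation: [[-0.997, -0.08, 0.002], [-0.08, 0.997, 0.001], [-0.002, 0.001, -1.0]]
ft_force: [-0.1, 0.2, 0.6]
gripper_width: -0.0001
grip_force: 0.0
time: 2.62
ee_pos: [0.515, 0.1377, 0.0857]
orientation: [[-0.997, -0.08, 0.001], [-0.08, 0.997, 0.001], [-0.001, 0.0, -1.0]]
ft_force: [0.5, 0.6, 4.3]
gripper_width: 0.0
grip_force: 1.8
```

```bash
python3 -m creep '[[255,0,0,-2,0],[255,0,0,-2,0],[255,0,0,0,0],[255,0,0,0,0]]'; python3 -m creep '[[255,0,0,-2,0],[255,0,0,0,0],[255,0,0,0,0]]'
```

```text
time: 2.95
ee_pos: [0.515, 0.1377, 0.0816]
orientation: [[-0.997, -0.08, 0.001], [-0.08, 0.997, 0.001], [-0.001, 0.0, -1.0]]
ft_force: [1.0, -0.6, 6.1]
gripper_width: 0.0002
grip_force: 3.0
time: 3.2
ee_pos: [0.515, 0.1377, 0.0809]
orientation: [[-0.997, -0.08, 0.002], [-0.08, 0.997, 0.0], [-0.002, 0.0, -1.0]]
ft_force: [-1.3, -0.2, 17.8]
gripper_width: -0.0
grip_force: 8.5
```

```bash
python3 -m creep '[[255,0,0,0.5,0],[255,0.1,-1,0,0],[255,0.2,-2,0,0],[255,0.3,-3,0,0],[255,0.3,-4,0,0],[255,0.4,-4,0,0],[255,0.3,-4,0,0],[255,0.3,-4,0,0]]'
```

```text
time: 3.87
ee_pos: [0.5169, 0.1166, 0.081]
orientation: [[-0.997, -0.081, 0.002], [-0.081, 0.997, 0.002], [-0.002, 0.002, -1.0]]
ft_force: [-0.4, 0.6, 13.7]
gripper_width: -0.0001
grip_force: 6.1
```

```bash
python3 -m creep '[[255,0.4,-5,0,0],[255,0.4,-5,0,0],[255,0.5,-6,0,0],[255,0.5,-6,0,0],[255,0.5,-6,0,0],[255,0.5,-6,0,0],[255,0.5,-6,0,0],[255,0.5,-6,0,0],[255,0.5,-6,0,0],[255,0.5,-6,0,0],[255,0.5,-6,0,0],[255,0.5,-6,0,0]]'
```

```text
time: 4.87
ee_pos: [0.5233, 0.0465, 0.081]
orientation: [[-0.997, -0.081, 0.003], [-0.081, 0.997, 0.002], [-0.003, 0.002, -1.0]]
ft_force: [-0.4, 1.0, 13.6]
gripper_width: -0.0003
grip_force: 5.9
```

```bash
python3 -m creep '[[255,0.5,-6,0,0],[255,0.5,-6,0,0],[255,0.5,-6,0,0],[255,0.4,-5,0,0],[255,0.3,-4,0,0],[255,0.3,-3,0,0],[255,0.2,-3,0,0],[255,0.2,-2,0,0],[255,0.2,-2,0,0],[255,0,0,0,0]]'
```

```text
time: 5.7
ee_pos: [0.5267, 0.0088, 0.0809]
orientation: [[-0.997, -0.08, 0.004], [-0.08, 0.997, 0.001], [-0.004, 0.001, -1.0]]
ft_force: [0.4, -0.5, 13.0]
gripper_width: 0.0003
grip_force: 6.3
```

```bash
python3 -m creep '[[255,0.2,-2,0,0],[255,0.2,-2,0,0],[255,0.2,-2,0,0],[255,0.2,-2,0,0],[255,0.2,-2,0,0],[255,0.1,-1,0,0],[255,0.1,-1,0,0],[255,0,0,0,0]]'; python3 -m creep '[[255,0.1,-1,0,0],[255,0.1,-1,0,0],[255,0.1,-1,0,0],[255,0,0,0,0]]'
```

```text
time: 6.37
ee_pos: [0.5278, -0.0029, 0.081]
orientation: [[-0.997, -0.08, 0.003], [-0.08, 0.997, 0.001], [-0.003, 0.001, -1.0]]
ft_force: [0.1, 0.6, 12.1]
gripper_width: 0.0002
grip_force: 6.3
time: 6.7
ee_pos: [0.528, -0.0057, 0.081]
orientation: [[-0.997, -0.08, 0.003], [-0.08, 0.997, 0.001], [-0.003, 0.001, -1.0]]
ft_force: [-0.0, 0.7, 12.5]
gripper_width: -0.0
grip_force: 6.3
```

```bash
python3 -m creep '[[255,0.1,-1,0,0],[255,0,0,0,0],[255,0,0,0,0]]';python3 -m creep '[[255,0.1,-1,0,0],[255,0,0,0,0],[255,0,0,0,0]]';python3 -m creep '[[255,0.1,-1,0,0],[255,0,0,0,0],[255,0,0,0,0]]'; python3 - <<'E'
from h import *
o=[]
for n,r in(("top",(200,220,300,460)),("side",(180,220,380,420))):
    im=imaging.read_camera(n)[r[0]:r[2],r[1]:r[3]]; o.append(cv2.resize(im,(int(im.shape[1]*400/im.shape[0]) if n=="side" else 800,400 if n=="side" else 333)) if 0 else im)
cv2.imwrite("pics/t2.png",cv2.resize(o[0],None,fx=3.3,fy=3.3,interpolation=cv2.INTER_CUBIC));cv2.imwrite("pics/s2.png",cv2.resize(o[1],None,fx=3,fy=3,interpolation=cv2.INTER_CUBIC))
E
```

```text
time: 6.95
ee_pos: [0.528, -0.0058, 0.081]
orientation: [[-0.997, -0.081, 0.003], [-0.081, 0.997, 0.002], [-0.004, 0.002, -1.0]]
ft_force: [-0.4, 3.7, 13.7]
gripper_width: -0.0001
grip_force: 6.1
time: 7.2
ee_pos: [0.5281, -0.0059, 0.081]
orientation: [[-0.997, -0.082, 0.003], [-0.082, 0.997, 0.003], [-0.004, 0.003, -1.0]]
ft_force: [-0.3, 3.4, 12.9]
gripper_width: -0.0001
grip_force: 6.1
time: 7.45
ee_pos: [0.5281, -0.006, 0.081]
orientation: [[-0.997, -0.083, 0.003], [-0.083, 0.997, 0.005], [-0.004, 0.004, -1.0]]
ft_force: [-0.7, 5.7, 13.1]
gripper_width: -0.0004
grip_force: 6.0
```

View pics/s2.png

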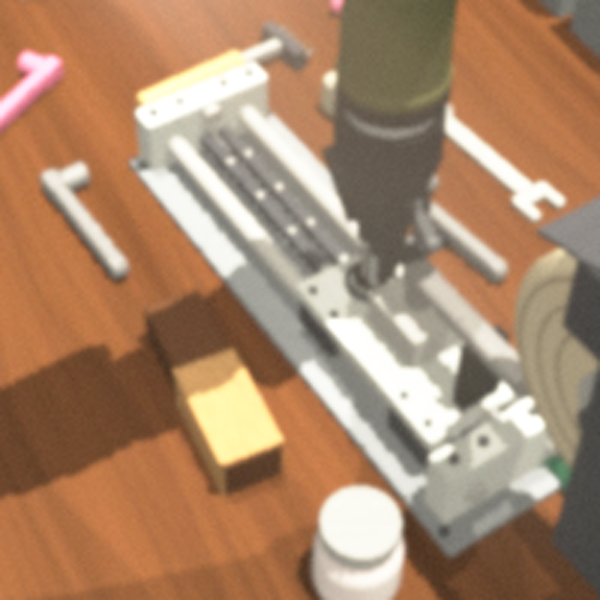

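The carriage is against its stop: travel was 144 mm, the pose has stalled, and the lateral force is rising. The nose is at the end block at about (440,440) in the crop and the handle is seated. Now I lift straight up.

```bash
python3 -m creep '[[255,0,0,1.5,0],[255,0,0,2,0],[255,0,0,2,0],[255,0,0,2,0],[255,0,0,3,0],[255,0,0,5,0],[255,0,0,20,0],[255,0,0,30,0],[255,0,0,40,0],[255,0,0,40,0],[255,0,0,40,0],[255,0,0,0,0]]'; python3 -m creep '[[255,-10,30,10,0],[255,-10,40,10,0],[255,-10,40,0,0],[255,-10,40,0,0],[255,-10,40,0,0],[255,-10,40,0,0],[255,0,30,0,0],[255,0,0,0,0],[255,0,0,0,0]]'; python3 - <<'E'
from h import *
im=imaging.read_camera("top")[190:300,220:460]
cv2.imwrite("pics/t3.png",cv2.resize(im,None,fx=3.3,fy=3.3,interpolation=cv2.INTER_CUBIC))
E
```

```text
time: 8.55
ee_pos: [0.5304, -0.0093, 0.2723]
orientation: [[-0.997, -0.078, 0.012], [-0.078, 0.997, 0.0], [-0.012, -0.001, -1.0]]
ft_force: [1.5, 0.2, -0.4]
gripper_width: -0.0
grip_force: 0.0
time: 9.3
ee_pos: [0.4662, 0.2509, 0.2848]
orientation: [[-0.997, -0.083, -0.001], [-0.083, 0.997, -0.001], [0.001, -0.001, -1.0]]
ft_force: [0.3, -0.8, 0.3]
gripper_width: 0.0001
grip_force: 0.0
```

View pics/t3.png

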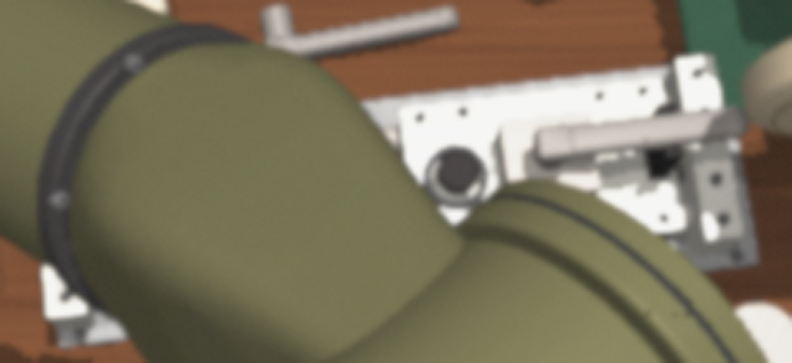

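The carriage is at the stop, the button is up at crop (457,169), and the handle is seated at its neck (550,140). I'll check the travel numerically and hand in.

```bash
python3 - <<'E'
from h import *
im=imaging.read_camera("top");g=im.max(2);m=np.zeros_like(g);m[230:255,346:372]=g[230:255,346:372]<85
n,l,s,c=cv2.connectedComponentsWithStats(m); i=1+s[1:,4].argmax()
b=ray("top",c[i],.077);d=np.linalg.norm(b-[.5141,.1453,.077]);print(s[i],b,d)
if abs(d-.144)<.004: print(env.close_job())
E
```

```text
[353 236  12  12 111] [0.52694703 0.00213696 0.077     ] 0.1437383105578208
the job is handed in; nothing more can be done
None
```

The job is handed in: I held the button down while pushing the carriage 144 mm to the end stop, then let it up to lock and drew back, with the handle still seated in the last picture; no verdict was returned.

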